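Scan the medicine bottle, then open its push-and-turn safety cap

TASK

Check the medicine bottle before opening it: pick up the pocket label reader, hold it still with its nose pointing squarely at the bottle's barcode from about 5 cm away for at least a second, and lay the reader back down flat on the worktop and let go. Then open the child-proof cap: grip it, press it down and, keeping it pressed, turn it anticlockwise (seen from above) until it comes free. Lift it straight up and finish while still holding it, upright and still, a few centimetres clear above the open bottle; leave the glass, the mug and the teaspoon where they are.

Things in the scene. Friction and masses are not known exactly. Their poses are not given: they have to be found in the camera images.
- reader_center (a point): Centre of the pocket label reader, a grey bar 34 mm wide at this point, 24 mm high, 117 mm long with the key ring at its tail (black nose end 38 mm wide), 90 g, loose, lying flat; the point is 12 mm above its underside and near its balance. x axis: along the bar to the nose; z: up. An orange button is on its top.
- reader_nose (a point): Middle of the reader's amber window at the tip of its black nose, 55 mm along +x from reader_center, same axes. It reads straight ahead along +x, 2 to 10 cm away: that line must meet the barcode within about 12 mm of its middle and within about 25 degrees of square.
- barcode (a point): Middle of the black-striped barcode (29 mm wide, 18 mm high) on the white label of the amber medicine bottle (64 mm diameter), 67 mm above the worktop. x axis: level, into the bottle (the barcode looks along -x); z: up. The bottle's vertical axis lies 32.5 mm along +x from this point.
- clamp (a point): Middle of the underside of the grey screw clamp that holds the bottle, on the bottle's axis, same axes as the barcode. Base 117 mm diameter, 12 mm high; two jaws up to 42 mm from the axis, 38 mm high; a black knob on the +y side reaches 72 mm from the axis, 36 mm high. Clamp and bottle are fixed and do not turn.
- mouth (a point): Centre of the bottle's mouth (top of the white neck, 127 mm above the worktop), on the bottle's vertical axis; same axes as the barcode. Hidden under the cap at the start. The bottle's shoulder below the cap is 87 (at its edge) to 98 mm above the worktop.
- cap_center (a point): Centre of the red push-and-turn cap, 46 mm diameter, 30 mm high, 30 g, loose part locked on the neck; half-way up it, 124 mm above the worktop at the start; z up. Two lugs lock it against turning and lifting. Pressed down 5 mm or more it can turn; the hard stop is at 9 mm, so press about 7 mm. A spring resists with 4 N at first, 7.5 N at 7 mm, 8.5 N at 9 mm.
- cap_pointer (a point): Outer end of the white pointer line on the cap's top, 21 mm from its axis; over the barcode when locked. With the cap kept pressed, turn it anticlockwise seen from above by 78 degrees, till the pointer meets the red mark on the bottle's shoulder; from 65 to 90 degrees it lifts straight off. A stop ends the turn at about 93 degrees; clockwise it is blocked.
- glass: Clear drinking glass, 78 mm diameter, 95 mm high, loose, standing; origin at the centre of its foot. Leave it alone.
- mug: Small white mug, 64 x 91 x 51 mm, loose, standing; origin under its centre. Leave it alone.
- teaspoon: Steel teaspoon, 138 x 29 x 12 mm, lying; origin under its centre. Leave it alone.
Things that resemble listed ones, but are neither listed nor needed, are in the scene too. Of the things like the part that bears cap_center, leave any that is purple; of the rest the smaller one is meant.

How it is judged:
By the outcome, as a careful person would: the job done as asked, in the order asked, and still so for the second after the job is handed in, while the arm keeps its last pose, push and grip.
It also fails if it takes over 54 s, if anything falls off the work surface, if the arm or the gripper's body presses on something with over 40 N, if the wrist force passes 120 N, or if a joint passes its speed limit or range.

ROBOT

A 6-joint arm with a two-finger parallel gripper is mounted at the origin on a cart in front of the work surface, level with it; the furniture and walls round the work are solid. World frame = base frame: x ahead of the robot, y to its left, z up, the work surface at z = 0. Lengths are in m, angles in rad, forces in N, time in s.
With the tool pointing down it reaches from about 0.325 to 0.925 m from the base axis. Payload 3.1 kg.
Tool frame: the origin (TCP) lies on the centre line of the jaws, within the pads' length; the fingertips stand 14 mm ahead of it and the grasp point (between the pads) lies 5 mm behind it; z points along the fingers, y is the line along which they close (so a half turn about z gives the same grasp; the last joint's range is limited). The gripper opens to 85 mm and grips with 20 to 120 N. Pads are 22 mm wide; open, the fingers measure 114 mm over their backs; the gripper's body (76 mm by 85 mm) begins 54 mm behind the grasp point. The pads swing forward as they close: fully open they stand 13 mm farther back than shut.
Start: joints at [-1.418, 0.217, 1.613, -0, 1.311, -0.112], TCP at [0.164, -0.603, 0.245] pointing down, gripper open.
Joint ranges: [-2.75, 2.75], [-0.78, 2.1], [0.31, 2.55], [-1.13, 4.27], [0.13, 2.63], [-2.58, 2.58]. Speed limits (rad/s): [2.79, 2.79, 3.14, 3.14, 3.14, 3.14].

INTERFACE

Orientations are given as [roll, pitch, yaw] about the fixed x, y, z axes, in that order (R = Rz(yaw) Ry(pitch) Rx(roll)).
In Python, from cell import r gives the robot as it stands.
- The arm moves only by the tool send_rows, never from a script. Its argument "steps" is a list of rows, each an object with "translation": the shift along the tool's x, y, z each as a share of 50 cm, from -1 to 1, a list of three; "turn": the turn, a rotation vector about the tool's x, y, z each as a share of 180 degrees, from -1 to 1, a list of three. In form: [{"translation": [tx, ty, tz], "turn": [wx, wy, wz]}, ...]. A call has 1 to 20 rows; each row shifts and turns the commanded pose from where the row before left it, along the tool's axes as they then stand; what a row does not reach is not made up. A row lasts 1/10 s, in which the tool goes at most 50 mm and 8.59 degrees, less where a joint would pass 70% of its speed; a pose out of reach is approached as far as the arm can. A call with a number of a shift or a turn outside -1 to 1 is refused whole. A call with a gripper value outside its range is refused whole. "claw" is the gripper command: -1 is fully open, 1 is shut, values between are in proportion, set as the call begins (left out, the last holds). The fingers move at their own pace and stop on an object; "squeeze" is the grip in N (left out, the last holds). Time passes only in rows, so rows that do not move let the fingers close. It gives the time, the measured TCP pose, the force, the opening and the grip force at its end, in the units of the state.
- r.observe(): the state, without advancing time (a new reading comes with each control period).
- r.read_camera(name): name is "side" or "top"; returns a dict with "image" (480x640x3 uint8, red, green, blue), "mtx" (3x3 intrinsics, pixels), "R" (3x3) and "t" (3): a world point X has camera coordinates R X + t. Camera axes: x right, y down, z forward; pixel columns grow to the right and rows downward; lengths in m; the calibration is good to about 2 mm. A picture is of the moment at which its call begins. There is no depth.
- r.sign_off(): hands the job in; it is judged then, once.
The state is a dict: "t": time; "joint_pos": joint angles; "dq": joint speeds; "tau": joint torques, N m; "tcp_pos": TCP position; "tool_rot": TCP orientation; "contact_force": force on the tool from outside, world axes, zero at the start; "ft_torque": the same for the moment, N m; "width": opening from 0.0 (shut) to 1.0 (fully open); "finger_force": force on a finger pad.
Only numpy, scipy, OpenCV 4.12 (cv2) and the standard library are available. Lean on these libraries where they do the work, as an engineer would, in place of code of your own. Each camera call takes 0.05 s, during which the arm holds its last target. There are 200 camera calls.

## Working session

There is one attempt and no reset: what is moved stays moved. The work goes in short steps, Python scripts to look and compute and a tool call to move; the robot and the scene stay as the last step left them, time stands still between calls to the robot, and variables do not carry over. Pictures are saved under pics/ and viewed, at most 10 in all, crops included, and the job is handed in when it is done.

Besides the shell and the picture viewer there is one more tool, called after "Call:" by a JSON object that holds its "api" and its "payload". send_rows: Moves the arm, as the interface text tells. Its arguments: {"type":"object","properties":{"steps":{"type":"array"},"claw":{"type":"number"},"squeeze":{"type":"number"}},"required":["steps"]}

```bash
ls; mkdir -p pics; python3 - <<'E'
from cell import r
import cv2,numpy as np
for n in("top","side"):
    c=r.read_camera(n); cv2.imwrite(f"pics/{n}0.png",c["image"][:,:,::-1])
    print(n,c["mtx"].round(1).tolist(),c["R"].round(4).tolist(),c["t"].round(4).tolist(),(-c["R"].T@c["t"]).round(3))
print(r.observe())
E
```

```text
pics
top [[504.1, 0.0, 320.3], [0.0, 504.1, 234.8], [0.0, 0.0, 1.0]] [[-0.0026, -0.9995, 0.0305], [-0.9846, -0.0028, -0.175], [0.175, -0.0305, -0.9841]] [-0.119, 0.6478, 0.8542] [ 0.488 -0.091  0.958]
side [[567.9, 0.0, 323.9], [0.0, 567.9, 246.6], [0.0, 0.0, 1.0]] [[-0.9621, -0.2725, -0.0112], [-0.1666, 0.6198, -0.7669], [0.2159, -0.736, -0.6417]] [0.5695, 0.2583, 0.8397] [0.41  0.613 0.743]
{'t': 0.1, 'joint_pos': array([-1.41819883e+00,  2.17737420e-01,  1.61481218e+00, -2.28785559e-05,
        1.31133336e+00, -1.12243106e-01]), 'dq': array([ 1.37786237e-03, -1.20175818e-03, -3.61460496e-03, -9.45138268e-04,
       -3.28582975e-04, -2.41253916e-05]), 'tau': array([-1.05468200e-03, -3.98073971e+01, -3.04970276e+01, -1.75949804e-04,
        4.21001911e-03,  8.02005587e-06]), 'tcp_pos': array([ 0.16347422, -0.60248301,  0.24404231]), 'tool_rot': array([-3.13931428e+00, -2.34571820e-04,  2.64846231e-01]), 'contact_force': array([0.37553328, 0.04680129, 0.24405971]), 'ft_torque': array([0.06199591, 0.00811623, 0.03068222]), 'finger_force': 0.0, 'width': 0.9998491954252954}
```

View pics/top0.png

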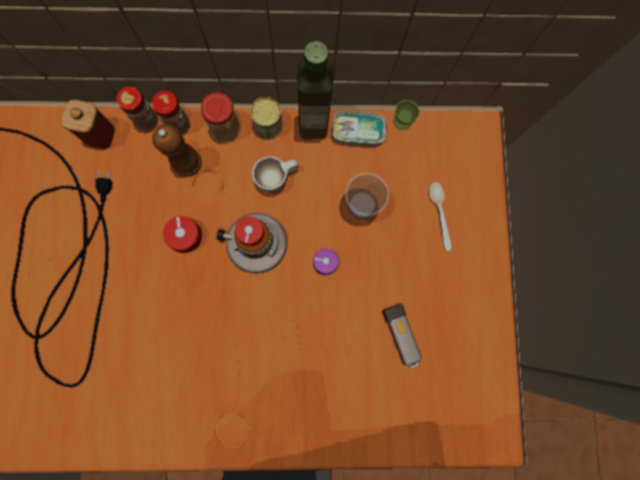

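View pics/side0.png

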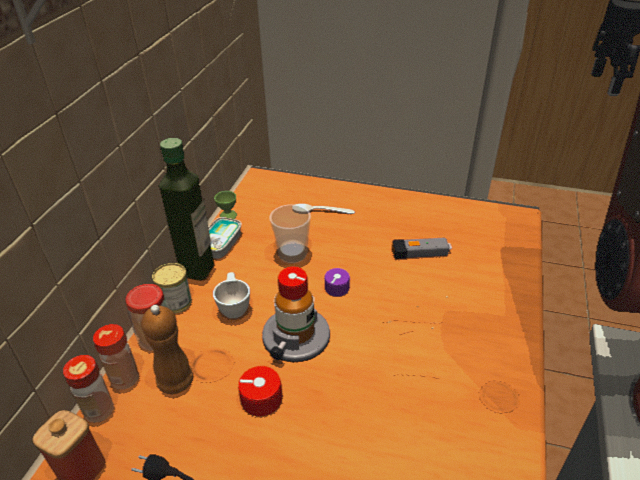

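The top view shows the reader at about (402,335), with its nose towards (394,310). The bottle and clamp are at (256,241), the glass at (366,198), the mug at (270,174) and the spoon at (440,215).

There are three cap candidates: the red one on the bottle (253,234), a larger red one on the table (182,234) and a purple one (325,261). The one on the bottle fits, being red, smaller and seated on the neck. I'll confirm it in a crop.

```bash
python3 - <<'E'
import cv2,numpy as np
t=cv2.imread("pics/top0.png");s=cv2.imread("pics/side0.png")
R=lambda i,x,y,w,h,k:cv2.resize(i[y:y+h,x:x+w],None,fx=k,fy=k,interpolation=cv2.INTER_CUBIC)
# tiles 400x300 each
a=R(t,215,200,80,75,5)[:300]; a=cv2.resize(t[200:275,210:310],(400,300),interpolation=2)
b=cv2.resize(t[295:370,350:450],(400,300),interpolation=2)
c=cv2.resize(s[260:365,240:380],(400,300),interpolation=2)
d=cv2.resize(s[215:275,375:455],(400,300),interpolation=2)
cv2.imwrite("pics/crop1.png",np.vstack([np.hstack([a,b]),np.hstack([c,d])]))
E
```

```text
(no output)
```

View pics/crop1.png

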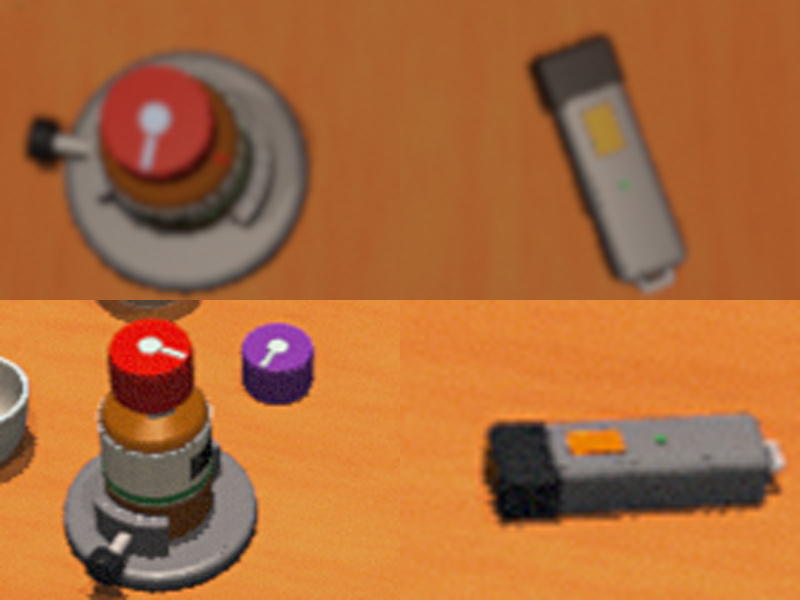

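The crop confirms the red cap, with its pointer facing the robot. In top pixels the cap top is at (249.2,230.2), the pointer tip at (247,241.5), the clamp disc centre at (256.8,242.5) and the knob at (221,235.5). The reader's nose end is at (392.5,307) and its tail end at (413,362.5).

```bash
cat > h.py <<'E'
from cell import r
import cv2,numpy as np
from scipy.spatial.transform import Rotation as Ro
def ray(c,u,v,z):
    C=-c["R"].T@c["t"]; d=c["R"].T@np.linalg.inv(c["mtx"])@[u,v,1]
    return C+d*(z-C[2])/d[2]
def proj(c,X):
    p=c["mtx"]@(c["R"]@np.asarray(X,float)+c["t"]); return p[:2]/p[2]
def rot(o): return Ro.from_euler("xyz",o)
E
python3 - <<'E'
from h import *
t=r.read_camera("top");s=r.read_camera("side")
P=lambda n,c,u,v,z:print(n,ray(c,u,v,z).round(4))
P("captop T",t,249.2,230.2,.139);P("captop S",s,292.5,276.1,.139)
P("ptr T",t,247,241.5,.139);P("ptr S",s,305.1,279.6,.139)
P("clamp",t,256.8,242.5,.006);P("knob",t,221.2,235.5,.025)
n=ray(t,392.5,307,.024);q=ray(t,413,362.5,.024)
print("nose",n,"tail",q,np.linalg.norm(n-q),np.degrees(np.arctan2(*(n-q)[1::-1])))
P("bodyjoin T",t,(597-400)/4+350-1.5,295+92/4,.024)
d=(n-q)/np.linalg.norm(n-q)
for k in(0,.055):print("S proj nose/center top",proj(s,n-d*k))
P("barcode S",s,311,316,.067)
# larger glass/purple
P("purple",t,325,261,.025);P("glass",t,363,206,0);P("mug",t,270,178,.02)
E
```

```text
captop T [0.641  0.0007 0.139 ]
captop S [0.6408 0.0017 0.139 ]
ptr T [0.6222 0.0039 0.139 ]
ptr S [0.6194 0.0042 0.139 ]
clamp [6.421e-01 6.000e-04 6.000e-03]
knob [0.6521 0.0653 0.025 ]
nose [ 0.51934028 -0.25268796  0.024     ] tail [ 0.41975497 -0.28722536  0.024     ] 0.10540430459962474 19.1271660358199
bodyjoin T [ 0.4993 -0.2618  0.024 ]
S proj nose/center top [393.94630047 245.01699955]
S proj nose/center top [421.5496879  243.75016001]
barcode S [0.6097 0.0113 0.067 ]
purple [ 0.6044 -0.1285  0.025 ]
glass [ 0.7158 -0.2043  0.    ]
mug [ 0.7655 -0.0236  0.02  ]
```

The bottle axis is near (0.641,0.001), and both the pointer and the knob put the barcode yaw at about −9.5°. The reader centre is near (0.467,−0.271), with its axis at 19°. I'll work out the moves.

```bash
cat >> h.py <<'E'
def go(p,yaw=None,ref=None):
    """tool-frame shares from measured pose: translation total (before any turn), turn total"""
    o=r.observe(); A=rot(o["tool_rot"])
    B=A if yaw is None else rot([np.pi,0,yaw])
    print("t",round(o["t"],2),"at",o["tcp_pos"].round(4),np.degrees(o["tool_rot"]).round(1),"w",round(o["width"],3),"F",o["contact_force"].round(1),"g",round(o["finger_force"],1))
    print("T(before turn)",(A.inv().apply(np.array(p)-o["tcp_pos"])/.5).round(4),"T(after turn)",(B.inv().apply(np.array(p)-o["tcp_pos"])/.5).round(4),"W",((A.inv()*B).as_rotvec()/np.pi).round(4))
E
python3 -c "
from h import *
go([.4674,-.2707,.15],np.radians(19.1))"
```

```text
t 0.2 at [ 0.1635 -0.6027  0.2444] [-179.9   -0.    15.2] w 1.002 F [-0.3 -0.  -0.1] g 0.0
T(before turn) [ 0.7603 -0.4816  0.1898] T(after turn) [ 0.7916 -0.4286  0.1889] W [-0.0005 -0.0001 -0.0218]
```

Call:
{"api": "send_rows", "payload": {"steps": [{"translation": [0, 0, 0], "turn": [0, 0, -0.0218]}, {"translation": [0.0417, -0.0226, 0.01], "turn": [0, 0, 0]}, {"translation": [0.0417, -0.0226, 0.01], "turn": [0, 0, 0]}, {"translation": [0.0417, -0.0226, 0.01], "turn": [0, 0, 0]}, {"translation": [0.0417, -0.0226, 0.01], "turn": [0, 0, 0]}, {"translation": [0.0417, -0.0226, 0.01], "turn": [0, 0, 0]}, {"translation": [0.0417, -0.0226, 0.01], "turn": [0, 0, 0]}, {"translation": [0.0417, -0.0226, 0.01], "turn": [0, 0, 0]}, {"translation": [0.0417, -0.0226, 0.01], "turn": [0, 0, 0]}, {"translation": [0.0417, -0.0226, 0.01], "turn": [0, 0, 0]}, {"translation": [0.0417, -0.0226, 0.01], "turn": [0, 0, 0]}, {"translation": [0.0417, -0.0226, 0.01], "turn": [0, 0, 0]}, {"translation": [0.0417, -0.0226, 0.01], "turn": [0, 0, 0]}, {"translation": [0.0417, -0.0226, 0.01], "turn": [0, 0, 0]}, {"translation": [0.0417, -0.0226, 0.01], "turn": [0, 0, 0]}, {"translation": [0.0417, -0.0226, 0.01], "turn": [0, 0, 0]}, {"translation": [0.0417, -0.0226, 0.01], "turn": [0, 0, 0]}, {"translation": [0.0417, -0.0226, 0.01], "turn": [0, 0, 0]}, {"translation": [0.0417, -0.0226, 0.01], "turn": [0, 0, 0]}, {"translation": [0.0417, -0.0226, 0.01], "turn": [0, 0, 0]}], "claw": -1, "squeeze": 30}}

```text
t: 2.2
tcp_pos: [0.4682, -0.2699, 0.1499]
tool_rot: [-3.141, 0.0, 0.333]
contact_force: [0.6, -0.1, -0.3]
width: 1.0
finger_force: 0.0
```

```bash
python3 -c "
from h import *
go([.4674,-.2707,.018],np.radians(19.1))"
```

```text
t 2.2 at [ 0.4682 -0.2699  0.1499] [-180.     0.    19.1] w 1.0 F [ 0.6 -0.1 -0.3] g 0.0
T(before turn) [-0.002   0.0011  0.2639] T(after turn) [-0.002   0.0011  0.2639] W [-0.0001  0.0001 -0.    ]
```

Call:
{"api": "send_rows", "payload": {"steps": [{"translation": [-0.002, 0.001, 0.02], "turn": [0, 0, 0]}, {"translation": [0, 0, 0.03], "turn": [0, 0, 0]}, {"translation": [0, 0, 0.03], "turn": [0, 0, 0]}, {"translation": [0, 0, 0.03], "turn": [0, 0, 0]}, {"translation": [0, 0, 0.03], "turn": [0, 0, 0]}, {"translation": [0, 0, 0.03], "turn": [0, 0, 0]}, {"translation": [0, 0, 0.03], "turn": [0, 0, 0]}, {"translation": [0, 0, 0.02], "turn": [0, 0, 0]}, {"translation": [0, 0, 0.02], "turn": [0, 0, 0]}, {"translation": [0, 0, 0.01], "turn": [0, 0, 0]}, {"translation": [0, 0, 0.01], "turn": [0, 0, 0]}, {"translation": [0, 0, 0.004], "turn": [0, 0, 0]}, {"translation": [0, 0, 0], "turn": [0, 0, 0]}]}}

```text
t: 3.5
tcp_pos: [0.467, -0.2716, 0.0183]
tool_rot: [3.141, -0.0, 0.333]
contact_force: [0.1, -0.7, 1.6]
width: 1.0
finger_force: 0.0
```

Call:
{"api": "send_rows", "payload": {"steps": [{"translation": [0, 0, 0], "turn": [0, 0, 0]}, {"translation": [0, 0, 0], "turn": [0, 0, 0]}, {"translation": [0, 0, 0], "turn": [0, 0, 0]}, {"translation": [0, 0, 0], "turn": [0, 0, 0]}, {"translation": [0, 0, 0], "turn": [0, 0, 0]}, {"translation": [0, 0, 0], "turn": [0, 0, 0]}, {"translation": [0, 0, 0], "turn": [0, 0, 0]}, {"translation": [0, 0, 0], "turn": [0, 0, 0]}, {"translation": [0, 0, 0], "turn": [0, 0, 0]}, {"translation": [0, 0, 0], "turn": [0, 0, 0]}, {"translation": [0, 0, 0], "turn": [0, 0, 0]}, {"translation": [0, 0, 0], "turn": [0, 0, 0]}], "claw": 1, "squeeze": 40}}

```text
t: 4.7
tcp_pos: [0.4674, -0.2719, 0.0188]
tool_rot: [3.141, -0.001, 0.333]
contact_force: [-0.4, -0.0, 5.1]
width: 0.39
finger_force: 42.3
```

```bash
python3 - <<'E'
from h import *
t=r.read_camera("top");s=r.read_camera("side")
a=cv2.resize(t["image"][275:385,320:467],(400,300),interpolation=2)
d=cv2.resize(s["image"][180:285,345:485],(400,300),interpolation=2)
cv2.imwrite("pics/grasp.png",np.hstack([a,d])[:,:,::-1])
go([.4674,-.2707,.15],np.radians(19.1))
E
```

```text
t 4.8 at [ 0.4674 -0.2719  0.0188] [179.9  -0.   19.1] w 0.39 F [ 0.1 -0.2  5.1] g 42.3
T(before turn) [ 0.001  -0.002  -0.2624] T(after turn) [ 0.0008 -0.0022 -0.2624] W [ 0.0003 -0.0002 -0.    ]
```

View pics/grasp.png

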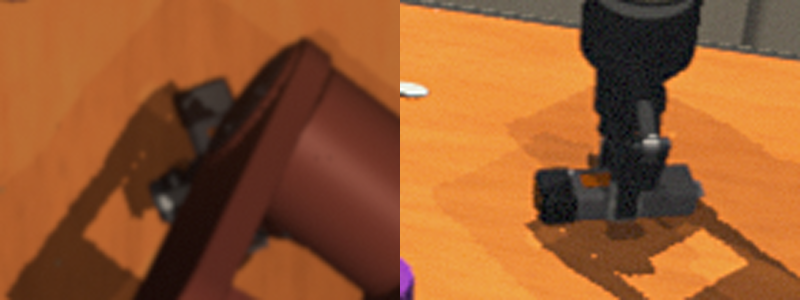

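The reader is gripped across its middle, with the nose (side crop, left end) projecting forward. Next I lift it 55 mm and turn it by −28.6°.

Call:
{"api": "send_rows", "payload": {"steps": [{"translation": [0, 0, -0.005], "turn": [0, 0, 0]}, {"translation": [0, 0, -0.01], "turn": [0, 0, 0]}, {"translation": [0, 0, -0.02], "turn": [0, 0, 0]}, {"translation": [0, 0, -0.025], "turn": [0, 0, 0]}, {"translation": [0, 0, -0.025], "turn": [0, 0, 0]}, {"translation": [0, 0, -0.02], "turn": [0, 0, 0]}, {"translation": [0, 0, -0.005], "turn": [0, 0, 0]}, {"translation": [0, 0, 0], "turn": [0, 0, 0.01]}, {"translation": [0, 0, 0], "turn": [0, 0, 0.02]}, {"translation": [0, 0, 0], "turn": [0, 0, 0.025]}, {"translation": [0, 0, 0], "turn": [0, 0, 0.025]}, {"translation": [0, 0, 0], "turn": [0, 0, 0.025]}, {"translation": [0, 0, 0], "turn": [0, 0, 0.025]}, {"translation": [0, 0, 0], "turn": [0, 0, 0.019]}, {"translation": [0, 0, 0], "turn": [0, 0, 0.01]}, {"translation": [0, 0, 0], "turn": [0, 0, 0]}, {"translation": [0, 0, 0], "turn": [0, 0, 0]}]}}

```text
t: 6.5
tcp_pos: [0.4668, -0.2715, 0.0732]
tool_rot: [-3.141, 0.0, -0.166]
contact_force: [0.1, 0.6, -0.9]
width: 0.388
finger_force: 41.6
```

```bash
python3 - <<'E'
from h import *
go([.5056,.0237,.0738],np.radians(-9.5))
E
```

```text
t 6.5 at [ 0.4668 -0.2715  0.0732] [-180.     0.    -9.5] w 0.388 F [ 0.1  0.6 -0.9] g 41.6
T(before turn) [-0.0207 -0.595  -0.001 ] T(after turn) [-0.0209 -0.595  -0.0011] W [-0.      0.0001  0.0001]
```

Call:
{"api": "send_rows", "payload": {"steps": [{"translation": [-0.0013, -0.01, 0], "turn": [0, 0, 0]}, {"translation": [-0.0013, -0.03, 0], "turn": [0, 0, 0]}, {"translation": [-0.0013, -0.045, 0], "turn": [0, 0, 0]}, {"translation": [-0.0013, -0.045, 0], "turn": [0, 0, 0]}, {"translation": [-0.0013, -0.045, 0], "turn": [0, 0, 0]}, {"translation": [-0.0013, -0.045, 0], "turn": [0, 0, 0]}, {"translation": [-0.0013, -0.045, 0], "turn": [0, 0, 0]}, {"translation": [-0.0013, -0.045, 0], "turn": [0, 0, 0]}, {"translation": [-0.0013, -0.045, 0], "turn": [0, 0, 0]}, {"translation": [-0.0013, -0.045, 0], "turn": [0, 0, 0]}, {"translation": [-0.0013, -0.045, 0], "turn": [0, 0, 0]}, {"translation": [-0.0013, -0.045, 0], "turn": [0, 0, 0]}, {"translation": [-0.0013, -0.045, 0], "turn": [0, 0, 0]}, {"translation": [-0.0013, -0.03, -0.001], "turn": [0, 0, 0]}, {"translation": [-0.0013, -0.02, 0], "turn": [0, 0, 0]}, {"translation": [-0.0013, -0.01, 0], "turn": [0, 0, 0]}, {"translation": [0, 0, 0], "turn": [0, 0, 0]}, {"translation": [0, 0, 0], "turn": [0, 0, 0]}]}}

```text
t: 8.3
tcp_pos: [0.5057, 0.0233, 0.0737]
tool_rot: [3.141, 0.0, -0.166]
contact_force: [-0.3, -0.1, -1.2]
width: 0.389
finger_force: 41.6
```

```bash
python3 - <<'E'
from h import *
t=r.read_camera("top");s=r.read_camera("side")
a=cv2.resize(t["image"][215:335,200:360],(400,300),interpolation=2)
d=cv2.resize(s["image"][240:360,260:420],(400,300),interpolation=2)
cv2.imwrite("pics/read.png",cv2.resize(np.hstack([a,d]),None,fx=1,fy=1)[:,:,::-1])
go([.5056,.0237,.0738],np.radians(-9.5))
B=np.array([.6091,.0064,.067]);x=np.array([np.cos(np.radians(9.5)),-np.sin(np.radians(9.5)),0])
for k in(0,.05,.105):
  p=proj(s,B-k*x);q=proj(t,B-k*x);print(k,((q-[200,215])*2.5).round(),((p-[260,240])*2.5+[400,0]).round())
E
```

```text
t 8.4 at [0.5058 0.023  0.0738] [180.    0.   -9.6] w 0.391 F [-0.1  0.6 -2.1] g 41.6
T(before turn) [-0.0007 -0.0012 -0.    ] T(after turn) [-0.0007 -0.0012 -0.    ] W [ 0.0001  0.     -0.0004]
0 [125. 101.] [531. 185.]
0.05 [112. 170.] [601. 209.]
0.105 [ 97. 249.] [681. 236.]
```

View pics/read.png

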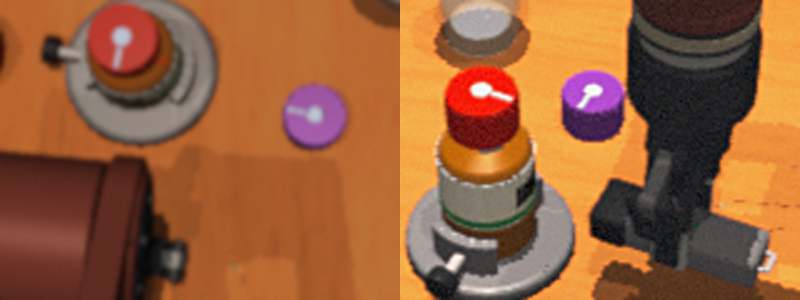

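The side view shows the nose tip at about (598,210), against an expected (601,209). Its line runs along to the barcode at (527,187), so it is aimed properly. I'll hold for 2 s.

Call:
{"api": "send_rows", "payload": {"steps": [{"translation": [0, 0, 0], "turn": [0, 0, 0]}, {"translation": [0, 0, 0], "turn": [0, 0, 0]}, {"translation": [0, 0, 0], "turn": [0, 0, 0]}, {"translation": [0, 0, 0], "turn": [0, 0, 0]}, {"translation": [0, 0, 0], "turn": [0, 0, 0]}, {"translation": [0, 0, 0], "turn": [0, 0, 0]}, {"translation": [0, 0, 0], "turn": [0, 0, 0]}, {"translation": [0, 0, 0], "turn": [0, 0, 0]}, {"translation": [0, 0, 0], "turn": [0, 0, 0]}, {"translation": [0, 0, 0], "turn": [0, 0, 0]}, {"translation": [0, 0, 0], "turn": [0, 0, 0]}, {"translation": [0, 0, 0], "turn": [0, 0, 0]}, {"translation": [0, 0, 0], "turn": [0, 0, 0]}, {"translation": [0, 0, 0], "turn": [0, 0, 0]}, {"translation": [0, 0, 0], "turn": [0, 0, 0]}, {"translation": [0, 0, 0], "turn": [0, 0, 0]}, {"translation": [0, 0, 0], "turn": [0, 0, 0]}, {"translation": [0, 0, 0], "turn": [0, 0, 0]}, {"translation": [0, 0, 0], "turn": [0, 0, 0]}, {"translation": [0, 0, 0], "turn": [0, 0, 0]}]}}

```text
t: 10.4
tcp_pos: [0.5059, 0.0236, 0.0738]
tool_rot: [3.142, 0.0, -0.166]
contact_force: [0.3, -0.1, -0.8]
width: 0.386
finger_force: 41.6
```

Call:
{"api": "send_rows", "payload": {"steps": [{"translation": [0, 0.01, 0], "turn": [0, 0, 0]}, {"translation": [0, 0.03, 0], "turn": [0, 0, 0]}, {"translation": [0, 0.045, 0], "turn": [0, 0, 0]}, {"translation": [0, 0.045, 0], "turn": [0, 0, 0]}, {"translation": [0, 0.045, 0], "turn": [0, 0, 0]}, {"translation": [0, 0.045, 0], "turn": [0, 0, 0]}, {"translation": [0, 0.045, 0], "turn": [0, 0, 0]}, {"translation": [0, 0.045, 0], "turn": [0, 0, 0]}, {"translation": [0, 0.045, 0], "turn": [0, 0, 0]}, {"translation": [0, 0.045, 0], "turn": [0, 0, 0]}, {"translation": [0, 0.045, 0], "turn": [0, 0, 0]}, {"translation": [0, 0.045, 0], "turn": [0, 0, 0]}, {"translation": [0, 0.03, 0], "turn": [0, 0, 0]}, {"translation": [0, 0.01, 0], "turn": [0, 0, 0]}, {"translation": [0, 0, 0], "turn": [0, 0, 0]}, {"translation": [0, 0, 0], "turn": [0, 0, 0]}]}}

```text
t: 12.0
tcp_pos: [0.4619, -0.237, 0.0736]
tool_rot: [-3.141, 0.001, -0.166]
contact_force: [-0.5, 0.2, -0.7]
width: 0.386
finger_force: 41.6
```

```bash
python3 - <<'E'
from h import *
o=r.observe()["tcp_pos"]
go([o[0],o[1],.0192],np.radians(-9.5))
E
```

```text
t 12.0 at [ 0.4619 -0.237   0.0736] [-180.     0.    -9.5] w 0.386 F [-0.5  0.2 -0.7] g 41.6
T(before turn) [1.000e-04 1.000e-04 1.088e-01] T(after turn) [ 0.     -0.      0.1088] W [-0.0002  0.0002 -0.0001]
```

Call:
{"api": "send_rows", "payload": {"steps": [{"translation": [0, 0, 0.01], "turn": [0, 0, 0]}, {"translation": [0, 0, 0.02], "turn": [0, 0, 0]}, {"translation": [0, 0, 0.025], "turn": [0, 0, 0]}, {"translation": [0, 0, 0.02], "turn": [0, 0, 0]}, {"translation": [0, 0, 0.012], "turn": [0, 0, 0]}, {"translation": [0, 0, 0.008], "turn": [0, 0, 0]}, {"translation": [0, 0, 0.006], "turn": [0, 0, 0]}, {"translation": [0, 0, 0.004], "turn": [0, 0, 0]}, {"translation": [0, 0, 0.003], "turn": [0, 0, 0]}, {"translation": [0, 0, 0.001], "turn": [0, 0, 0]}, {"translation": [0, 0, 0], "turn": [0, 0, 0]}]}}

```text
t: 13.1
tcp_pos: [0.4622, -0.2379, 0.0195]
tool_rot: [3.141, -0.0, -0.166]
contact_force: [0.3, -0.3, -0.4]
width: 0.389
finger_force: 41.6
```

Call:
{"api": "send_rows", "payload": {"steps": [{"translation": [0, 0, 0], "turn": [0, 0, 0]}, {"translation": [0, 0, 0], "turn": [0, 0, 0]}, {"translation": [0, 0, 0], "turn": [0, 0, 0]}, {"translation": [0, 0, 0], "turn": [0, 0, 0]}, {"translation": [0, 0, 0], "turn": [0, 0, 0]}, {"translation": [0, 0, 0], "turn": [0, 0, 0]}, {"translation": [0, 0, 0], "turn": [0, 0, 0]}, {"translation": [0, 0, 0], "turn": [0, 0, 0]}, {"translation": [0, 0, -0.01], "turn": [0, 0, 0]}, {"translation": [0, 0, -0.03], "turn": [0, 0, 0]}, {"translation": [0, 0, -0.05], "turn": [0, 0, 0]}, {"translation": [0, 0, -0.05], "turn": [0, 0, 0]}, {"translation": [0, 0, -0.05], "turn": [0, 0, 0]}, {"translation": [0, 0, -0.05], "turn": [0, 0, 0]}, {"translation": [0, 0, -0.05], "turn": [0, 0, 0]}, {"translation": [0, 0, -0.04], "turn": [0, 0, 0]}, {"translation": [0, 0, -0.02], "turn": [0, 0, 0]}, {"translation": [0, 0, 0], "turn": [0, 0, 0]}], "claw": -1}}

```text
t: 14.9
tcp_pos: [0.4633, -0.2386, 0.197]
tool_rot: [3.139, -0.005, -0.166]
contact_force: [0.3, 0.4, -0.1]
width: 1.001
finger_force: 0.0
```

```bash
python3 - <<'E'
from h import *
s=r.read_camera("side")
cv2.imwrite("pics/laid.png",cv2.resize(s["image"][180:330,260:460],(600,450),interpolation=2)[:,:,::-1])
go([.6412,.001,.19],np.radians(-9.5))
E
```

```text
t 14.95 at [ 0.4624 -0.238   0.1953] [ 1.8e+02 -1.0e-01 -9.5e+00] w 0.999 F [-1.   0.5  0.1] g 0.0
T(before turn) [ 0.2736 -0.5306  0.0106] T(after turn) [ 0.2739 -0.5304  0.0106] W [ 0.0003 -0.0006 -0.0001]
```

View pics/laid.png

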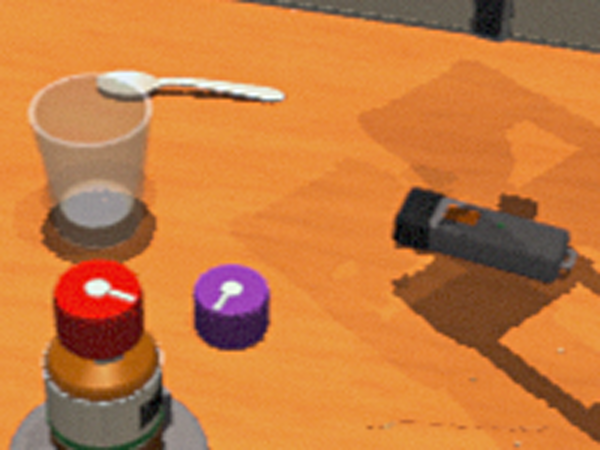

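The reader lies flat at about (485,232) in the crop and the gripper is clear of it. I'll move above the cap.

Call:
{"api": "send_rows", "payload": {"steps": [{"translation": [0.008, -0.015, 0], "turn": [0, 0, 0]}, {"translation": [0.019, -0.037, 0], "turn": [0, 0, 0]}, {"translation": [0.019, -0.037, 0], "turn": [0, 0, 0]}, {"translation": [0.019, -0.037, 0], "turn": [0, 0, 0]}, {"translation": [0.019, -0.037, 0], "turn": [0, 0, 0]}, {"translation": [0.019, -0.037, 0], "turn": [0, 0, 0]}, {"translation": [0.019, -0.037, 0], "turn": [0, 0, 0]}, {"translation": [0.019, -0.037, 0], "turn": [0, 0, 0]}, {"translation": [0.019, -0.037, 0], "turn": [0, 0, 0]}, {"translation": [0.019, -0.037, 0], "turn": [0, 0, 0]}, {"translation": [0.019, -0.037, 0], "turn": [0, 0, 0]}, {"translation": [0.019, -0.037, 0], "turn": [0, 0, 0]}, {"translation": [0.019, -0.037, 0], "turn": [0, 0, 0]}, {"translation": [0.019, -0.037, 0], "turn": [0, 0, 0]}, {"translation": [0.0145, -0.028, 0], "turn": [0, 0, 0]}, {"translation": [0.004, -0.007, 0], "turn": [0, 0, 0]}, {"translation": [0, 0, 0], "turn": [0, 0, 0]}, {"translation": [0, 0, 0], "turn": [0, 0, 0]}]}}

```text
t: 16.75
tcp_pos: [0.6405, 0.001, 0.1941]
tool_rot: [3.141, 0.001, -0.167]
contact_force: [-0.8, -0.3, -0.8]
width: 0.996
finger_force: 0.0
```

```bash
python3 - <<'E'
from h import *
go([.6412,.001,.128],np.radians(-9.5))
E
```

```text
t 16.75 at [0.6405 0.001  0.1941] [180.    0.   -9.5] w 0.996 F [-0.8 -0.3 -0.8] g 0.0
T(before turn) [ 0.0015 -0.0004  0.1321] T(after turn) [ 0.0014 -0.0003  0.1321] W [ 0.0002  0.0002 -0.0002]
```

Call:
{"api": "send_rows", "payload": {"steps": [{"translation": [0.0014, 0, 0.01], "turn": [0, 0, 0]}, {"translation": [0, 0, 0.02], "turn": [0, 0, 0]}, {"translation": [0, 0, 0.025], "turn": [0, 0, 0]}, {"translation": [0, 0, 0.025], "turn": [0, 0, 0]}, {"translation": [0, 0, 0.02], "turn": [0, 0, 0]}, {"translation": [0, 0, 0.015], "turn": [0, 0, 0]}, {"translation": [0, 0, 0.01], "turn": [0, 0, 0]}, {"translation": [0, 0, 0.005], "turn": [0, 0, 0]}, {"translation": [0, 0, 0], "turn": [0, 0, 0]}, {"translation": [0, 0, 0], "turn": [0, 0, 0]}]}}

```text
t: 17.75
tcp_pos: [0.642, 0.0013, 0.1299]
tool_rot: [-3.142, -0.001, -0.166]
contact_force: [-0.5, 0.0, -0.2]
width: 1.0
finger_force: 0.0
```

Call:
{"api": "send_rows", "payload": {"steps": [{"translation": [0, 0, 0], "turn": [0, 0, 0]}, {"translation": [0, 0, 0], "turn": [0, 0, 0]}, {"translation": [0, 0, 0], "turn": [0, 0, 0]}, {"translation": [0, 0, 0], "turn": [0, 0, 0]}, {"translation": [0, 0, 0], "turn": [0, 0, 0]}, {"translation": [0, 0, 0], "turn": [0, 0, 0]}, {"translation": [0, 0, 0], "turn": [0, 0, 0]}, {"translation": [0, 0, 0], "turn": [0, 0, 0]}, {"translation": [0, 0, 0], "turn": [0, 0, 0]}, {"translation": [0, 0, 0], "turn": [0, 0, 0]}, {"translation": [0, 0, 0], "turn": [0, 0, 0]}, {"translation": [0, 0, 0], "turn": [0, 0, 0]}], "claw": 1, "squeeze": 60}}

```text
t: 18.95
tcp_pos: [0.6418, 0.0015, 0.1295]
tool_rot: [-3.141, -0.001, -0.166]
contact_force: [-0.1, 1.6, 3.7]
width: 0.523
finger_force: 60.6
```

```bash
python3 - <<'E'
from h import *
s=r.read_camera("side");t=r.read_camera("top")
d=cv2.resize(s["image"][210:345,220:400],(400,300),interpolation=2)
a=cv2.resize(t["image"][180:300,170:330],(400,300),interpolation=2)
cv2.imwrite("pics/cap.png",np.hstack([a,d])[:,:,::-1])
go([.6412,.001,.128],np.radians(-9.5)); print(r.observe()["ft_torque"].round(2))
E
```

```text
t 19.05 at [0.6418 0.0015 0.1295] [-180.    -0.    -9.5] w 0.521 F [0.7 2.6 4.2] g 60.7
T(before turn) [-0.0011  0.0012  0.0029] T(after turn) [-0.0011  0.0012  0.0029] W [-0.0001 -0.0002 -0.0001]
[ 0.42 -0.05  0.02]
```

View pics/cap.png

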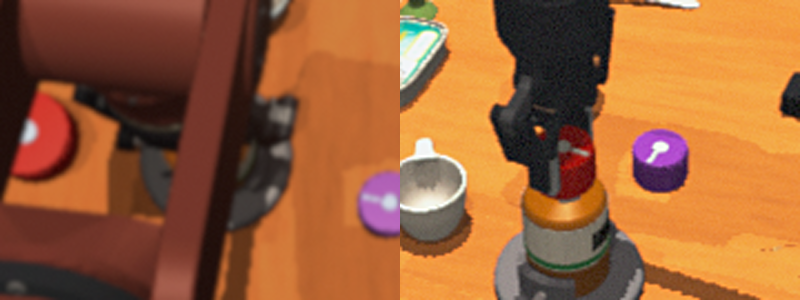

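The cap sits between the pads, with an opening of about 45 mm. I'll press about 7 mm.

Call:
{"api": "send_rows", "payload": {"steps": [{"translation": [0, 0, 0.002], "turn": [0, 0, 0]}, {"translation": [0, 0, 0.002], "turn": [0, 0, 0]}, {"translation": [0, 0, 0.002], "turn": [0, 0, 0]}, {"translation": [0, 0, 0.002], "turn": [0, 0, 0]}, {"translation": [0, 0, 0.002], "turn": [0, 0, 0]}, {"translation": [0, 0, 0.002], "turn": [0, 0, 0]}, {"translation": [0, 0, 0.002], "turn": [0, 0, 0]}, {"translation": [0, 0, 0], "turn": [0, 0, 0]}, {"translation": [0, 0, 0], "turn": [0, 0, 0]}, {"translation": [0, 0, 0], "turn": [0, 0, 0]}]}}

```text
t: 20.05
tcp_pos: [0.6418, 0.0015, 0.1229]
tool_rot: [-3.141, -0.001, -0.166]
contact_force: [-0.8, 2.7, 5.8]
width: 0.519
finger_force: 60.9
```

Call:
{"api": "send_rows", "payload": {"steps": [{"translation": [0, 0, 0.001], "turn": [0, 0, 0]}, {"translation": [0, 0, 0], "turn": [0, 0, 0]}, {"translation": [0, 0, 0], "turn": [0, 0, -0.015]}, {"translation": [0, 0, 0], "turn": [0, 0, -0.015]}, {"translation": [0, 0, 0], "turn": [0, 0, -0.015]}, {"translation": [0, 0, 0], "turn": [0, 0, -0.015]}, {"translation": [0, 0, 0], "turn": [0, 0, -0.015]}, {"translation": [0, 0, 0], "turn": [0, 0, -0.015]}, {"translation": [0, 0, 0], "turn": [0, 0, -0.015]}, {"translation": [0, 0, 0], "turn": [0, 0, -0.015]}, {"translation": [0, 0, 0], "turn": [0, 0, 0]}]}}

```text
t: 21.15
tcp_pos: [0.6426, 0.002, 0.1229]
tool_rot: [-3.141, -0.003, 0.211]
contact_force: [1.9, 4.2, 7.6]
width: 0.522
finger_force: 60.9
```

```bash
python3 - <<'E'
from h import *
go([.6415,.0012,.1225],np.radians(-9.5+78)); print(r.observe()["ft_torque"].round(2))
s=r.read_camera("side");t=r.read_camera("top")
d=cv2.resize(s["image"][240:320,255:345],(400,300),interpolation=2)
a=cv2.resize(t["image"][180:300,170:330],(400,300),interpolation=2)
cv2.imwrite("pics/turn.png",np.hstack([a,d])[:,:,::-1])
E
```

```text
t 21.15 at [0.6426 0.002  0.1229] [-180.    -0.2   12.1] w 0.522 F [1.9 4.2 7.6] g 60.9
T(before turn) [-0.0025  0.0011  0.0008] T(after turn) [-0.0023 -0.0014  0.0008] W [ 2.000e-04 -9.000e-04 -3.133e-01]
[ 0.7  -0.03 -0.05]
```

View pics/turn.png

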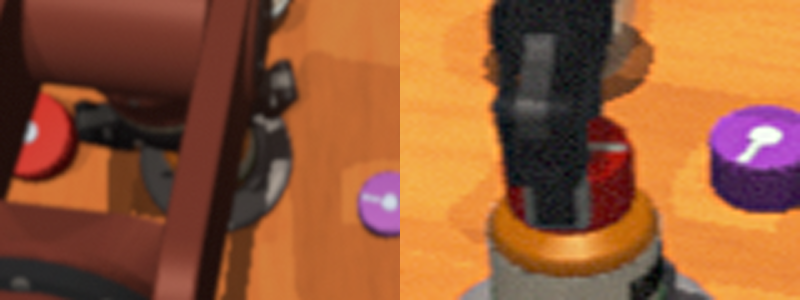

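The cap is turning with the gripper: the pointer in the side crop has swung to about (610,148). I'll keep turning.

Call:
{"api": "send_rows", "payload": {"steps": [{"translation": [0, 0, 0.0005], "turn": [0, 0, -0.016]}, {"translation": [0, 0, 0], "turn": [0, 0, -0.016]}, {"translation": [0, 0, 0], "turn": [0, 0, -0.016]}, {"translation": [0, 0, 0], "turn": [0, 0, -0.016]}, {"translation": [0, 0, 0], "turn": [0, 0, -0.016]}, {"translation": [0, 0, 0], "turn": [0, 0, -0.016]}, {"translation": [0, 0, 0], "turn": [0, 0, -0.016]}, {"translation": [0, 0, 0], "turn": [0, 0, -0.016]}, {"translation": [0, 0, 0], "turn": [0, 0, -0.016]}, {"translation": [0, 0, 0], "turn": [0, 0, -0.016]}, {"translation": [0, 0, 0], "turn": [0, 0, -0.016]}, {"translation": [0, 0, 0], "turn": [0, 0, -0.016]}, {"translation": [0, 0, 0], "turn": [0, 0, -0.016]}, {"translation": [0, 0, 0], "turn": [0, 0, -0.016]}, {"translation": [0, 0, 0], "turn": [0, 0, -0.016]}, {"translation": [0, 0, 0], "turn": [0, 0, -0.016]}, {"translation": [0, 0, 0], "turn": [0, 0, -0.016]}, {"translation": [0, 0, 0], "turn": [0, 0, -0.016]}, {"translation": [0, 0, 0], "turn": [0, 0, -0.016]}, {"translation": [0, 0, 0], "turn": [0, 0, -0.01]}]}}

```text
t: 23.25
tcp_pos: [0.642, 0.0025, 0.1224]
tool_rot: [3.141, -0.002, 1.198]
contact_force: [-1.1, 5.3, 7.3]
width: 0.523
finger_force: 60.9
```

Call:
{"api": "send_rows", "payload": {"steps": [{"translation": [0, 0, 0], "turn": [0, 0, 0]}, {"translation": [0, 0, 0], "turn": [0, 0, 0]}, {"translation": [0, 0, 0], "turn": [0, 0, 0]}]}}

```text
t: 23.55
tcp_pos: [0.642, 0.0025, 0.1224]
tool_rot: [3.141, -0.002, 1.197]
contact_force: [0.4, 5.1, 6.6]
width: 0.524
finger_force: 60.9
```

```bash
python3 - <<'E'
from h import *
go([.6415,.0012,.1225],np.radians(-9.5+78)); print(r.observe()["ft_torque"].round(2))
s=r.read_camera("side");t=r.read_camera("top")
d=cv2.resize(s["image"][240:320,255:345],(400,300),interpolation=2)
a=cv2.resize(t["image"][180:300,170:330],(400,300),interpolation=2)
cv2.imwrite("pics/turn2.png",np.hstack([a,d])[:,:,::-1])
E
```

```text
t 23.55 at [0.642  0.0025 0.1224] [ 1.80e+02 -1.00e-01  6.86e+01] w 0.524 F [0.4 5.1 6.6] g 60.9
T(before turn) [-0.0028 -0.0001 -0.0001] T(after turn) [-0.0028 -0.0001 -0.0001] W [ 0.0001 -0.0007  0.0004]
[ 0.84  0.16 -0.05]
```

View pics/turn2.png

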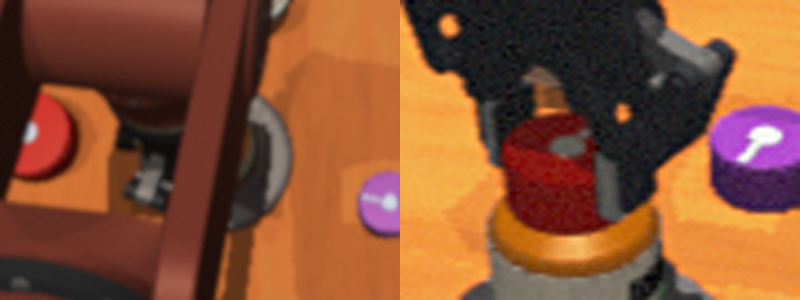

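The gripper has turned 78° with the cap still pressed (6.6 N). I'll ease the small side load and lift slowly while watching the force.

Call:
{"api": "send_rows", "payload": {"steps": [{"translation": [0.002, -0.0007, 0], "turn": [0, 0, 0]}, {"translation": [0, 0, -0.003], "turn": [0, 0, 0]}, {"translation": [0, 0, -0.003], "turn": [0, 0, 0]}, {"translation": [0, 0, -0.003], "turn": [0, 0, 0]}, {"translation": [0, 0, -0.003], "turn": [0, 0, 0]}, {"translation": [0, 0, -0.003], "turn": [0, 0, 0]}, {"translation": [0, 0, -0.003], "turn": [0, 0, 0]}, {"translation": [0, 0, -0.002], "turn": [0, 0, 0]}, {"translation": [0, 0, 0], "turn": [0, 0, 0]}]}}

```text
t: 24.55
tcp_pos: [0.6412, 0.0023, 0.1313]
tool_rot: [-3.141, 0.0, 1.197]
contact_force: [0.9, 2.4, 2.5]
width: 0.52
finger_force: 60.7
```

Call:
{"api": "send_rows", "payload": {"steps": [{"translation": [0, 0, -0.003], "turn": [0, 0, 0]}, {"translation": [0, 0, -0.003], "turn": [0, 0, 0]}, {"translation": [0, 0, -0.003], "turn": [0, 0, 0]}, {"translation": [0, 0, -0.003], "turn": [0, 0, 0]}, {"translation": [0, 0, 0], "turn": [0, 0, 0]}]}}

```text
t: 25.05
tcp_pos: [0.6408, 0.0022, 0.1372]
tool_rot: [-3.14, 0.001, 1.197]
contact_force: [-0.5, 1.8, -1.2]
width: 0.523
finger_force: 61.2
```

Call:
{"api": "send_rows", "payload": {"steps": [{"translation": [0, 0, -0.005], "turn": [0, 0, 0]}, {"translation": [0, 0, -0.005], "turn": [0, 0, 0]}, {"translation": [0, 0, -0.008], "turn": [0, 0, 0]}, {"translation": [0, 0, -0.01], "turn": [0, 0, 0]}, {"translation": [0, 0, -0.01], "turn": [0, 0, 0]}, {"translation": [0, 0, -0.012], "turn": [0, 0, 0]}, {"translation": [0, 0, -0.012], "turn": [0, 0, 0]}, {"translation": [0, 0, -0.012], "turn": [0, 0, 0]}, {"translation": [0, 0, -0.01], "turn": [0, 0, 0]}, {"translation": [0, 0, -0.008], "turn": [0, 0, 0]}, {"translation": [0, 0, -0.005], "turn": [0, 0, 0]}, {"translation": [0, 0, -0.003], "turn": [0, 0, 0]}, {"translation": [0, 0, 0], "turn": [0, 0, 0]}, {"translation": [0, 0, 0], "turn": [0, 0, 0]}, {"translation": [0, 0, 0], "turn": [0, 0, 0]}, {"translation": [0, 0, 0], "turn": [0, 0, 0]}, {"translation": [0, 0, 0], "turn": [0, 0, 0]}, {"translation": [0, 0, 0], "turn": [0, 0, 0]}]}}

```text
t: 26.85
tcp_pos: [0.6415, 0.0024, 0.1875]
tool_rot: [-3.141, 0.0, 1.197]
contact_force: [0.5, -0.2, -0.8]
width: 0.518
finger_force: 61.3
```

```bash
python3 - <<'E'
from h import *
s=r.read_camera("side")
cv2.imwrite("pics/end.png",cv2.resize(s["image"][180:360,220:460],(800,600),interpolation=2)[:,:,::-1])
go([.6415,.0012,.187])
E
```

```text
t 26.9 at [0.6415 0.0024 0.1875] [-180.     0.    68.6] w 0.522 F [-0.5  0.2 -0.4] g 61.3
T(before turn) [-0.0023  0.0008  0.0009] T(after turn) [-0.0023  0.0008  0.0009] W [0. 0. 0.]
```

View pics/end.png

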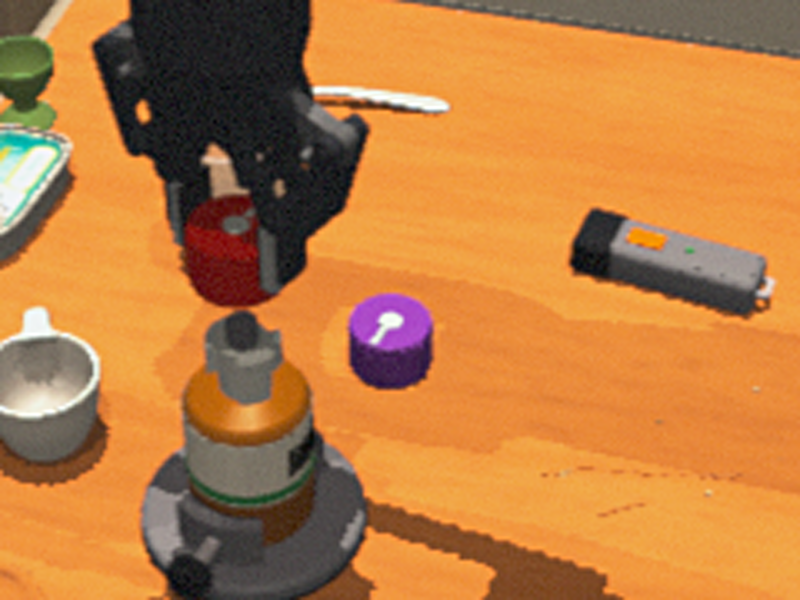

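The cap, at about (235,250), is held upright above the open neck (245,345), the reader lies flat at (675,260), and the mug and spoon are where they were.

```bash
python3 -c "
from cell import r
print(r.sign_off())"
```

```text
the job is handed in; nothing more can be done
None
```

The job is handed in at about 27 s: I held the reader still about 5 cm from the barcode for 2 s (the arm gives no signal that it scanned) and laid it back down flat; the cap came free after a 78° turn and is held upright and still about 4 cm above the open bottle.

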